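# Park the pH electrode in its storage tube

## Task

Put the pH electrode away in its storage tube, the open white sleeve on a round foot: with one fingertip push the electrode arm round on its stand until the electrode hangs over the tube, then press the arm gently down as far as it goes, so that the electrode stands in the tube, and take the hand away. Push on the arm only: do not touch or force the glass electrode, do not pinch or raise the arm, and leave the tube and the other things where they stand.

Things in the scene. Friction and masses are not known exactly. Their poses are not given: they have to be found in the camera images.
- stand: Electrode stand: fixed white base plate 150 x 130 mm, 16 mm thick. Origin on the table under the column axis (plate centre); x, y along its 150 and 130 mm sides, z up. An upright white column (44 x 24 mm, top 325 mm above the table) turns about the vertical axis through this origin; a grey slide block on it (60 mm wide, 50 deep, 44 high, centred on the arm's mid-height) carries the arm.
- column (a joint): Angle of column and arm about the vertical column axis, rad, stops at -1.5 and 1.5. At 0 the arm points along the stand's own -x; positive is counter-clockwise seen from above: at angle q the arm points in the stand's frame along (-cos q, -sin q). Stays where it is left; friction about 0.12 N m (1 N at push_point).
- carriage (a joint): How far the arm has been slid down the column, m. Starts at 0 to 0.008; bottom stop at 0.080; it could be raised to -0.035. Stays where it is left; takes about 4 N to push down.
- push_point (a point): Marked grey pad on the top face of the arm, on its centre line, 145 mm from the column axis. The point's x axis points back along the arm to the column, z up. The arm is a straight white bar 28 mm wide and 16 mm thick (this point is on its top), reaching from 25 to 199 mm from the axis. 243 mm above the table with the carriage at 0.
- boom: The electrode arm itself: the straight bar and the round grey clip at its outer end, with the electrode. Origin on the column axis at the bar's mid-height; the arm runs along its -x, z up. Light plastic: a push of 2 N at the pad turns it and 6 N presses it down; it never needs more than 10 N.
- electrode_tip (a point): Lower end of the glass pH electrode, 220 mm from the column axis, on the arm's centre line; 100 mm above the table with the carriage at 0 and 20 mm at the bottom stop. The shaft is 12 mm in diameter and hangs straight down.
- electrode: The pH electrode, fixed in a round grey clip (42 mm diameter, 26 mm high) at the outer end of the arm: clear glass shaft 12 mm in diameter and 118 mm long, then a black cap 17 mm in diameter that ends about 32 mm above the arm's top face (a rubber nub 9 mm more). Origin at its lower end, z up. Fragile: only to be moved by pushing the arm.
- tube: Storage tube: loose, white plastic sleeve on a weighted round foot, 0.35 kg. Foot 60 mm in diameter and 8 mm thick; sleeve 42 mm outside, 36 mm inside diameter, open at the top, rim 72 mm above the table, inner floor 9 mm above the table. Origin at the centre of the underside, z up. Stands on the circle under the electrode tip to within about 5 mm, 0.5 or 0.95 rad either way from the stand's -x.
- beaker: Bystander on the same circle: empty glass beaker, 60 mm in diameter, 78 mm high. Origin under its centre.
- vial_tall: Bystander on the same circle: closed white buffer jar, 44 mm in diameter, 80 mm high. Origin under its centre.
- vial_short: Bystander on the same circle: closed white buffer jar with a black cap, 54 mm in diameter, 58 mm high. Origin under its centre.
- petri: Bystander: covered clear Petri dish, 93 mm in diameter, 16 mm high, left of the stand. Origin under its centre.
- amber: Bystander: closed brown glass reagent bottle, 60 mm in diameter, 125 mm high, far left. Origin under its centre.
- spatula: Bystander: steel laboratory spatula lying on the table, 170 mm long, right of the stand. Origin under its middle, x along its length.

How it is judged:
On the way:
1. the electrode hangs over the mouth of the storage tube, its tip still above the rim (horizontal distance between electrode_tip and tube below 0.014 m and height (world z) of electrode_tip above 0.07 m), for 0.1 s.
At the end, for the whole second after the job is handed in: The arm is down at its bottom stop (within 6 mm), the electrode stands inside the storage tube (tip within 14 mm of the tube's axis), everything at rest; the tube is upright on the table within 15 mm of where it stood and every bystander within 20 mm of where it stood (value of joint carriage above 0.074 m and horizontal distance between electrode_tip and tube below 0.014 m and angle between tube's own z axis and vertical below 0.05 rad and distance of tube from where it was at the start of the episode below 0.015 m and height (world z) of tube below 0.004 m and linear speed of tube below 0.01 m/s and velocity of joint column between -0.02 and 0.02 rad/s and velocity of joint carriage between -0.003 and 0.003 m/s and distance of each of beaker, vial_tall, vial_short, petri, amber, spatula from where it was at the start of the episode below 0.02 m); the robot touches nothing.
It fails at once if the robot touches the glass electrode or its cap (over 1 N), or the electrode is forced against something (over 8 N) (contact force between any of the fingers, the arm and electrode above 1 N or contact force between electrode and anything else above 8 N).
It fails at once if the arm is pinched between the fingers or pushed hard (over 35 N of finger contact on it; at its bottom stop over 70 N) ((contact force between the fingers and boom above 35 N and value of joint carriage below 0.074 m) or contact force between the fingers and boom above 70 N).
It fails at once if the arm is raised (more than 8 mm above the carriage's zero) (value of joint carriage below -0.008 m).
It fails at once if the storage tube is lifted, tipped or shoved away (height (world z) of tube above 0.01 m or angle between tube's own z axis and vertical above 0.2 rad or distance of tube from where it was at the start of the episode above 0.02 m).
It fails at once if a bystander is moved more than 30 mm (distance of any of beaker, vial_tall, vial_short, petri, amber, spatula from where it was at the start of the episode above 0.03 m).
It also fails if it takes over 48 s, if anything falls off the work surface, if the arm or the gripper's body presses on something with over 40 N, if the wrist force passes 120 N, or if a joint passes its speed limit or range.

## Robot

A 6-joint arm with a two-finger parallel gripper is mounted at the origin on the work surface. World frame = base frame: x ahead of the robot, y to its left, z up, the work surface at z = 0. Lengths are in m, angles in rad, forces in N, time in s.
With the tool pointing down it reaches from about 0.375 to 0.975 m from the base axis. Payload 3.8 kg.
Tool frame: the origin (TCP) lies midway between the tips of the shut fingers; the grasp point (between the pads) lies 19 mm behind it; z points along the fingers, y is the line along which they close (so a half turn about z gives the same grasp; the last joint's range is limited). The gripper opens to 88 mm and grips with 3 to 60 N. Pads are 18 mm wide; open, the fingers measure 123 mm over their backs; the gripper's body (75 mm by 187 mm) begins 45 mm behind the grasp point.
Start: joints at [1.192, 0.264, 1.604, -0, 1.274, -0.037], TCP at [0.226, 0.636, 0.239] pointing down, gripper open.
Joint ranges: [-2.63, 2.63], [-0.94, 2.18], [0.31, 2.57], [-1.31, 4.45], [0, 2.66], [-2.55, 2.55]. Speed limits (rad/s): [2.57, 2.57, 3.14, 3.14, 3.14, 3.14].

## Interface

Orientations are given as a rotation vector (axis times angle).
In Python, from cell import manip, inverse_kinematics, cams, order gives the robot as it stands. Calls block until the motion is done:
- manip.move_pose(position, orientation): joint-space move of the TCP to a pose.
- manip.move_linear(position, rate=0.15, rot=None): straight line of the TCP; rot=None keeps the orientation; rate is the mean speed in m/s.
- manip.set_joints(angles): joint-space move.
- manip.set_gripper(opening, force=None): finger opening in m; force is the grip in N (None keeps the last); returns when the fingers have stopped.
- manip.dwell(seconds).
- inverse_kinematics(position, orientation): joint angles nearest the present ones, or None.
- manip.state(): the state.
- cams.capture(name): name is "scene" or "top" or "wrist"; returns a dict with "image" (480x640x3 uint8, blue, green, red), "z_map" (480x640 float32, m along the optical axis (not along the pixel's ray), 0 where there is no reading), "intrinsics" (3x3 intrinsics, pixels), "position" and "orientation" of the camera in the world; the wrist camera has in their place "T_tool_cam" (4x4, takes a point from camera to tool coordinates, whose origin is the TCP and whose axes are the flange's). Camera axes: x right, y down, z forward; pixel columns grow to the right and rows downward; lengths in m; the calibration is good to about 2 mm. A picture is of the moment at which its call begins: read the wrist's pose just before it.
A pose or a line that the arm cannot do raises manip.IKError and nothing moves.
- order.close_job(): hands the job in; it is judged then, once.
The state is a dict: "clock": time; "joint_pos": joint angles; "joint_velocities": joint speeds; "tau": joint torques, N m; "tool_pos": TCP position; "tcp_rot": TCP orientation; "contact_force": force on the tool from outside, world axes, zero at the start; "moment": the same for the moment, N m; "gripper_width": finger opening in m; "grasp_force": force on a finger pad.
Only numpy, scipy, OpenCV 4.12 (cv2) and the standard library are available. Lean on these libraries where they do the work, as an engineer would, in place of code of your own. Each camera call takes 0.05 s, during which the arm holds its last target. There are 200 camera calls.

## Working session

There is one attempt and no reset: what is moved stays moved. The work goes in short steps, each a Python script; the robot and the scene stay as the last script left them, time stands still between calls to the robot, and variables do not carry over. Pictures are saved under pics/ and viewed, at most 10 in all, crops included, and the job is handed in when it is done.

```bash
mkdir -p pics; cat > h.py <<'E'
import numpy as np, cv2
from scipy.spatial.transform import Rotation as R
from cell import manip, inverse_kinematics, cams, order
def rotm(o):
    o=np.array(o,float)
    return o if o.shape==(3,3) else (R.from_rotvec(o).as_matrix() if o.size==3 else None)
def world(c):
    z=c["z_map"]; K=np.array(c["intrinsics"]); v,u=np.mgrid[:480,:640]
    p=np.stack([(u-K[0,2])/K[0,0]*z,(v-K[1,2])/K[1,1]*z,z],-1)
    return p@rotm(c["orientation"]).T+np.array(c["position"])
E
python3 - <<'E'
from h import *
for n in ("top","scene"):
    c=cams.capture(n); cv2.imwrite(f"pics/{n}.png",c["image"]); print(n,c["position"],c["orientation"],c["intrinsics"])
    np.save(n+".npy",world(c))
print(manip.state())
E
```

```text
top [0.46197156 0.05787904 1.34981114] [-2.22945614  2.18868233 -0.0669353 ] [[477.74757313   0.         314.03058829]
 [  0.         477.74757313 237.1385381 ]
 [  0.           0.           1.        ]]
scene [1.41071727 0.38279666 1.21297682] [-1.4679404  -2.14049072  0.81728167] [[579.67413891   0.         327.87860858]
 [  0.         579.67413891 242.34746386]
 [  0.           0.           1.        ]]
{'clock': 0.1, 'joint_pos': array([ 1.19209281e+00,  2.64656926e-01,  1.60518732e+00, -3.39729871e-05,
        1.27369470e+00, -3.68930287e-02]), 'joint_velocities': array([ 0.00043425, -0.00055451, -0.00468928,  0.0005559 ,  0.00035246,
       -0.00103888]), 'tau': array([-2.94075226e-04, -5.03614318e+01, -3.58075976e+01,  7.31009245e-02,
        2.33131094e-02, -4.13909606e-05]), 'tool_pos': array([0.22603511, 0.63537467, 0.23755364]), 'tcp_rot': array([-5.34226143e-01, -3.09546034e+00,  3.00163398e-03]), 'contact_force': array([ 0.26556554, -0.34687   , -0.48715418]), 'moment': array([-0.01833367,  0.00837546, -0.03080484]), 'grasp_force': 0.0, 'gripper_width': 0.08819320126271013}
```

View pics/top.png

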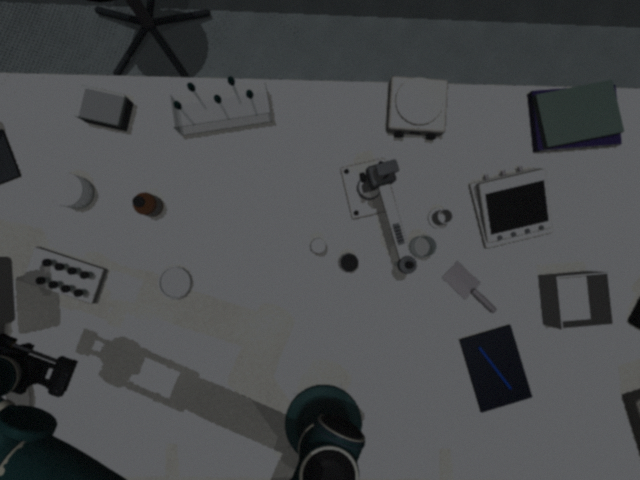

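View pics/scene.png

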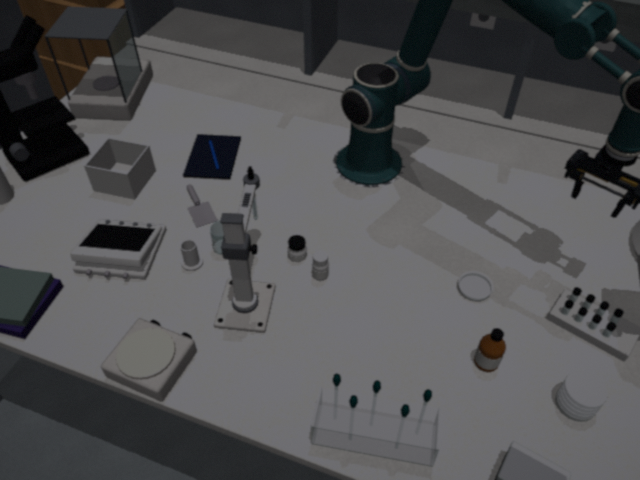

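The top view shows the stand plate around (368,188), the arm ending at (407,265) and the pad near (398,233). The tube, a ring with a foot, is at (440,216), the beaker at (422,246), and the jars at (348,262) and (318,246). I'll enlarge the area and measure.

```bash
python3 - <<'E'
import cv2,numpy as np
i=cv2.imread("pics/top.png")[150:290,300:470]
i=cv2.convertScaleAbs(i,alpha=2.2)
cv2.imwrite("pics/topc.png",cv2.resize(i,None,fx=4.2,fy=4.2,interpolation=cv2.INTER_CUBIC))
P=np.load("top.npy")
for n,(u,v) in dict(pad=(398,233),arm=(392,215),cap=(407,265),tube=(441,216),beaker=(422,246),vs=(348,262),vt=(318,246),block=(380,172)).items():
    print(n,P[v-1:v+2,u-1:u+2].round(3).reshape(-1,3)[[0,4,8]].tolist())
w=P[200:234,424:458]; m=(w[...,2]>.062)&(w[...,2]<.08); q=w[m]; print("rim",m.sum(),q.mean(0),q.min(0),q.max(0))
m=(w[...,2]>.004)&(w[...,2]<.08); q=w[m]; print("all",m.sum(),q.min(0),q.max(0))
E
```

```text
pad [[0.525, -0.156, 0.237], [0.522, -0.158, 0.24], [0.52, -0.16, 0.24]]
arm [[0.567, -0.141, 0.238], [0.564, -0.144, 0.24], [0.562, -0.146, 0.241]]
cap [[0.451, -0.173, 0.261], [0.448, -0.174, 0.267], [0.446, -0.175, 0.271]]
tube [[0.588, -0.323, 0.004], [0.585, -0.324, 0.011], [0.582, -0.327, 0.009]]
beaker [[0.502, -0.27, 0.001], [0.5, -0.273, 0.001], [0.497, -0.275, 0.004]]
vs [[0.454, -0.056, 0.06], [0.451, -0.059, 0.057], [0.448, -0.061, 0.057]]
vt [[0.495, 0.027, 0.079], [0.492, 0.024, 0.084], [0.49, 0.021, 0.079]]
block [[0.652, -0.099, 0.323], [0.649, -0.101, 0.326], [0.647, -0.103, 0.325]]
rim 78 [ 0.58001781 -0.31904224  0.06971282] [ 0.56042021 -0.34077267  0.06259763] [ 0.59893887 -0.2977216   0.07706531]
all 452 [ 0.53635022 -0.3716016   0.00401829] [ 0.63098753 -0.27693108  0.07706531]
```

View pics/topc.png

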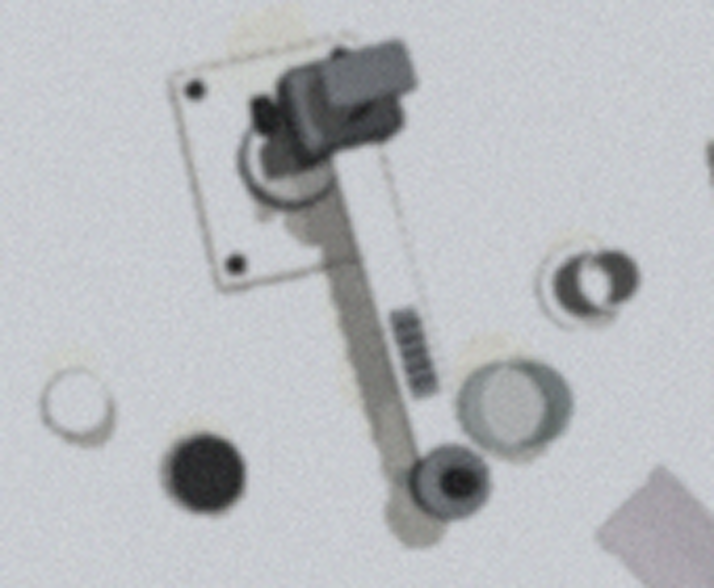

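```bash
cat >> h.py <<'E'
def arm_fit(P):
    "arm centre line from top face points; returns (axis guess, unit dir, clip centre)"
    u=P[150:290,340:470].reshape(-1,3)
    a=u[(u[:,2]>T[0])&(u[:,2]<T[1])&(u[:,1]<-.06)]
    return a
E
python3 - <<'E'
from h import *
P=np.load("top.npy"); u=P[150:290,340:470].reshape(-1,3)
col=u[(u[:,2]>.315)&(u[:,2]<.34)][:,:2].astype(np.float32); print("col",len(col),col.min(0),col.max(0),cv2.minAreaRect(col))
a=u[(u[:,2]>.228)&(u[:,2]<.25)][:,:2].astype(np.float32); print("arm",len(a),cv2.minAreaRect(a),a.min(0),a.max(0))
vx,vy,x0,y0=cv2.fitLine(a,cv2.DIST_HUBER,0,.001,.001).ravel(); print(vx,vy,x0,y0)
cl=u[(u[:,2]>.252)&(u[:,2]<.3)&(u[:,0]<.5)][:,:2].astype(np.float32); print("cap",len(cl),cl.mean(0),cv2.minEnclosingCircle(cl))
t=u[(u[:,2]>.064)&(u[:,2]<.08)&(u[:,1]<-.29)&(u[:,0]>.54)][:,:2].astype(np.float32); print("rim",len(t),cv2.minEnclosingCircle(t),cv2.fitEllipse(t))
base=P[150:290,320:470].reshape(-1,3); b=base[(base[:,2]>.011)&(base[:,2]<.021)&(base[:,0]>.5)&(base[:,1]>-.18)][:,:2].astype(np.float32); print("base",len(b),cv2.minAreaRect(b))
E
```

```text
col 278 [ 0.6405074  -0.14280142] [ 0.676396   -0.09213341] ((0.6588068008422852, -0.11666041612625122), (0.027846796438097954, 0.04771530255675316), 17.006372451782227)
arm 1289 ((0.5579158067703247, -0.15105625987052917), (0.2657654285430908, 0.07598498463630676), 24.209999084472656) [ 0.42944148 -0.2010265 ] [ 0.6789938  -0.06736098]
0.9348605 0.35501522 0.54454726 -0.14759666
cap 50 [ 0.44877416 -0.17898187] ((0.4483952820301056, -0.18062853813171387), 0.008376550860702991)
rim 71 ((0.5788862109184265, -0.31924712657928467), 0.02169322781264782) ((0.5794567465782166, -0.3181345760822296), (0.03809566795825958, 0.039080385118722916), 26.875032424926758)
base 1167 ((0.6577589511871338, -0.10824590921401978), (0.1605500727891922, 0.12707382440567017), 6.5370659828186035)
```

```bash
sed -i '/^def arm_fit/,$d' h.py; cat >> h.py <<'E'
C=np.array([.6588,-.1167]); S=1
def pose(a,off,z,r=.145,s=None):
    "a deg arm angle, off along CCW tangent from arm centre line"
    a=np.radians(a); d=np.array([-np.cos(a),-np.sin(a)]); t=np.array([np.sin(a),-np.cos(a)])
    y=np.array([*t,0])*(s or S); zz=np.array([0,0,-1.]); M=np.c_[np.cross(y,zz),y,zz]
    return np.array([*(C+r*d+off*t),z]), R.from_matrix(M).as_rotvec()
def look(name=None):
    c=cams.capture("top"); u=world(c)[150:290,340:470].reshape(-1,3)
    if name: cv2.imwrite(name,cv2.convertScaleAbs(c["image"][150:290,340:510],alpha=2.2))
    return u
E
python3 - <<'E'
from h import *
for s in (1,-1):
    for a,z in ((17,.4),(17,.222),(68,.222),(68,.16),(75,.4)):
        q=inverse_kinematics(*pose(a,-.03,z,s=s)); print(s,a,None if q is None else np.round(q,2))
E
```

```text
1 17 [-0.3  -0.08  1.68 -0.    1.53  0.98]
1 17 [-0.3  -0.    1.94 -0.    1.21  0.98]
1 68 [-0.43  0.18  1.74 -0.    1.23 -0.05]
1 68 [-0.43  0.23  1.8  -0.    1.12 -0.05]
1 75 [-0.44  0.15  1.45 -0.    1.54 -0.17]
-1 17 [-0.3  -0.08  1.68 -0.    1.53 -2.16]
-1 17 [-0.3  -0.    1.94 -0.    1.21 -2.16]
-1 68 None
-1 68 None
-1 75 None
```

```bash
python3 - <<'E'
from h import *
p=manip.state()["tool_pos"]
manip.set_gripper(0.0,10)
manip.move_linear([p[0],p[1],.42],rate=.25)
manip.move_pose(*pose(16.75,-.065,.42))
manip.move_linear(pose(16.75,-.065,.222)[0],rate=.2)
s=manip.state(); print(s["clock"],s["tool_pos"],s["gripper_width"])
manip.move_linear(pose(16.75,-.036,.222)[0],rate=.1)
f0=manip.state()["contact_force"]; print(f0)
for a in np.arange(20,58.1,4.75):
    P,r=pose(a,-.033,.222); manip.move_linear(P,rate=.1,rot=r)
    f=manip.state()["contact_force"]-f0; print(round(a,1),f.round(1))
    if np.linalg.norm(f)>15: break
print(manip.state()["clock"])
u=look("pics/sw.png")
i=cv2.imread("pics/sw.png"); cv2.imwrite("pics/sw.png",cv2.resize(i,None,fx=4,fy=4,interpolation=cv2.INTER_CUBIC))
np.save("u.npy",u)
E
```

```text
6.175 [ 0.50214117 -0.09638605  0.22332634] 0.00035716804689750773
[-0.84393286  0.64901471 -0.56198111]
20.0 [ 0.8 -0.4  1.8]
24.8 [ 1.  -1.3  0.1]
29.5 [ 1.1  0.  -0. ]
34.2 [ 0.8 -1.5  0.5]
39.0 [ 0.7 -0.2  0.5]
43.8 [1.5 0.1 0.5]
48.5 [ 1.3 -0.9 -0.1]
53.2 [-0.2 -0.7  0.9]
58.0 [ 0.5 -0.6  0.6]
9.0833
```

View pics/sw.png

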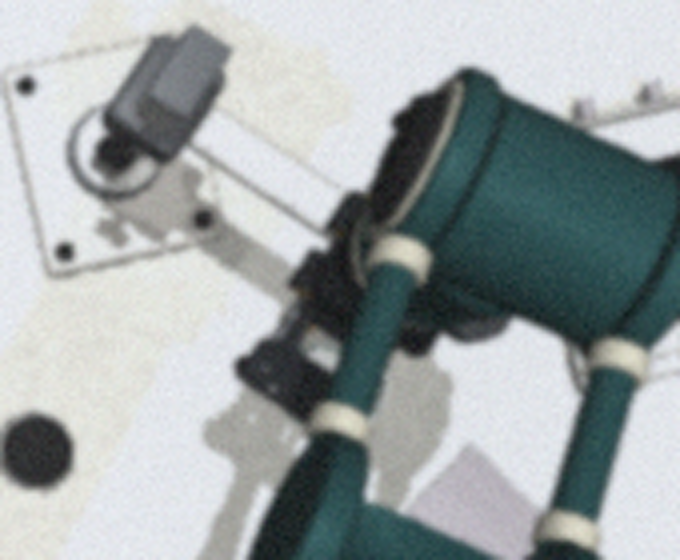

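The arm has followed the finger, and the robot hides its outer end from above. I'll measure the arm angle with the scene camera and the visible inner bar.

```bash
cat >> h.py <<'E'
def scene(name=None,z=(.231,.250)):
    c=cams.capture("scene"); W=world(c)
    if name: cv2.imwrite(name,cv2.resize(cv2.convertScaleAbs(c["image"][130:330,130:330],alpha=2.),None,fx=3,fy=3,interpolation=cv2.INTER_CUBIC))
    u=W[130:330,130:330].reshape(-1,3); return u
def bar(u):
    d=u[:,:2]-C; r=np.hypot(*d.T); a=np.degrees(np.arctan2(-d[:,1],-d[:,0]))
    m=(u[:,2]>.232)&(u[:,2]<.25)&(r>.045)&(r<.2)&(abs(a-60)<25)
    return m,r[m],a[m]
E
python3 - <<'E'
from h import *
for n,u in (("top",np.load("u.npy")),("scene",scene("pics/sc1.png"))):
    m,r,a=bar(u)
    for lo in np.arange(.045,.2,.02):
        k=(r>lo)&(r<lo+.02)
        if k.sum()>5: x=np.radians(a[k]-60)*r[k]; print(n,round(lo,3),k.sum(),np.percentile(x,[5,95]).round(4),"ang",(60+np.degrees(np.percentile(x,[5,95]).mean()/r[k].mean())).round(1))
E
```

```text
top 0.045 103 [-0.016   0.0093] ang 56.5
top 0.065 103 [-0.0166  0.0084] ang 56.9
top 0.085 101 [-0.0178  0.0074] ang 56.9
top 0.105 80 [-0.0183  0.0066] ang 57.0
scene 0.045 41 [-0.0002  0.0129] ang 66.5
scene 0.065 54 [-0.0077  0.0114] ang 61.4
scene 0.085 76 [-0.0141  0.0104] ang 58.9
scene 0.105 77 [-0.0151  0.0093] ang 58.6
scene 0.125 138 [-0.0486  0.0074] ang 51.4
scene 0.145 75 [-0.021   0.0077] ang 57.5
scene 0.165 45 [-0.0183  0.006 ] ang 57.9
scene 0.185 31 [-0.0199  0.0021] ang 57.4
```

View pics/sc1.png

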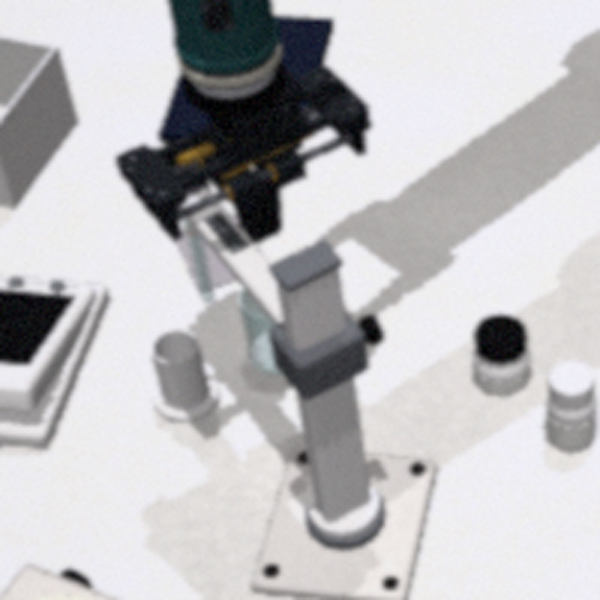

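The scene view shows the fingertip on the bar beside the pad, with the electrode still over the beaker and short of the tube. The bar is at 57.0°, and the tube is at 68.5°. I'll finish the turn, then back off and measure.

```bash
python3 - <<'E'
from h import *
for a in (62,66,69.2):
    P,r=pose(a,-.033,.222); manip.move_linear(P,rate=.08,rot=r)
print(manip.state()["contact_force"].round(1))
manip.move_linear(pose(69.2,-.05,.222)[0],rate=.1)
P=pose(69.2,-.05,.40)[0]; manip.move_linear(P,rate=.25)
q=np.array(manip.state()["joint_pos"]); q[0]+=.75; manip.set_joints(q)
c=cams.capture("top"); cv2.imwrite("pics/t2.png",cv2.resize(cv2.convertScaleAbs(c["image"][140:290,330:500],alpha=2.2),None,fx=4,fy=4,interpolation=cv2.INTER_CUBIC))
W=world(c); u=W[150:290,340:510].reshape(-1,3)
m,r,a=bar(u)
for lo in np.arange(.045,.2,.02):
    k=(r>lo)&(r<lo+.02)
    if k.sum()>5: x=np.radians(a[k]-60)*r[k]; print(round(lo,3),k.sum(),"ang",(60+np.degrees(np.percentile(x,[5,95]).mean()/r[k].mean())).round(1))
g=np.linalg.norm(u[:,:2]-[.579,-.319],axis=1)<.05
cl=u[(u[:,2]>.255)&(u[:,2]<.3)&g][:,:2].astype(np.float32); print("cap",len(cl),cl.mean(0),cv2.minEnclosingCircle(cl))
t=u[(u[:,2]>.055)&(u[:,2]<.08)&g][:,:2]; print("rim",len(t),t.min(0) if len(t) else 0,t.max(0) if len(t) else 0)
s=manip.state(); print(s["clock"],s["tool_pos"])
E
```

```text
[-0.1  1.1  0.2]
0.045 103 ang 67.4
0.065 103 ang 68.2
0.085 102 ang 68.0
0.105 104 ang 68.0
0.125 104 ang 68.1
0.145 100 ang 68.1
0.165 101 ang 68.2
0.185 78 ang 68.0
cap 58 [ 0.57690966 -0.31830892] ((0.5775097012519836, -0.32033127546310425), 0.008549322374165058)
rim 76 [ 0.55875675 -0.33728231] [ 0.59857651 -0.29625425]
12.8583 [0.56998615 0.20925901 0.398166  ]
```

View pics/t2.png

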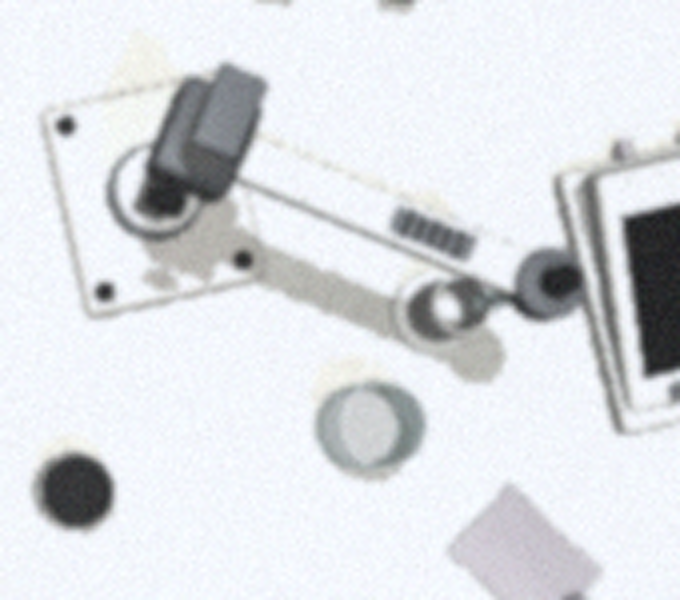

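The cap is at (0.577,-0.319) and the tube at about (0.579,-0.318), so the electrode hangs over the tube to within about 3 mm. Next I'll press down on the pad.

```bash
python3 - <<'E'
from h import *
A=68.1
manip.move_pose(*pose(A,0,.40))
manip.move_linear(pose(A,0,.26)[0],rate=.2)
manip.dwell(.2); f0=manip.state()["contact_force"]
for z in [.245,.235,.22,.205,.19,.18,.172,.168,.166,.165,.164,.163,.162,.161,.160,.159,.158]:
    manip.move_linear(pose(A,0,z)[0],rate=.06)
    s=manip.state(); f=s["contact_force"]-f0; print(z,s["tool_pos"].round(4),f.round(1))
    if np.linalg.norm(f)>(14 if z>.17 else 18): break
print(s["clock"])
scene("pics/sc2.png")
E
```

```text
0.245 [ 0.6041 -0.251   0.2438] [ 0.3  0.4 -0.3]
0.235 [ 0.6044 -0.2511  0.2344] [0.9 0.9 0. ]
0.22 [ 0.6041 -0.251   0.219 ] [ 0.4  0.3 -0.7]
0.205 [ 0.6041 -0.251   0.2039] [-0.8  0.7  0.2]
0.19 [ 0.6041 -0.2509  0.1888] [0.7 1.1 1.1]
0.18 [ 0.6042 -0.251   0.179 ] [0.1 0.2 0.4]
0.172 [ 0.6043 -0.251   0.1712] [0.2 1.2 0.3]
0.168 [ 0.6045 -0.2511  0.1675] [0.  0.2 0.7]
0.166 [ 0.6048 -0.2513  0.166 ] [0.8 1.3 0.8]
0.165 [ 0.6049 -0.2513  0.1652] [ 0.4 -0.4  2.9]
0.164 [ 0.6049 -0.2513  0.1642] [0.6 1.1 3.5]
0.163 [ 0.605  -0.2513  0.1634] [-0.1  1.1  5.1]
0.162 [ 0.6055 -0.2515  0.1634] [-0.4  1.1  7.5]
0.161 [ 0.606  -0.2518  0.1634] [-0.4  0.8 10.8]
0.16 [ 0.6066 -0.252   0.1633] [-0.9  1.2 13.1]
0.159 [ 0.6072 -0.2522  0.1633] [-0.2  1.1 15.9]
0.158 [ 0.6078 -0.2525  0.1633] [-0.9  1.3 18.9]
20.6167
```

View pics/sc2.png

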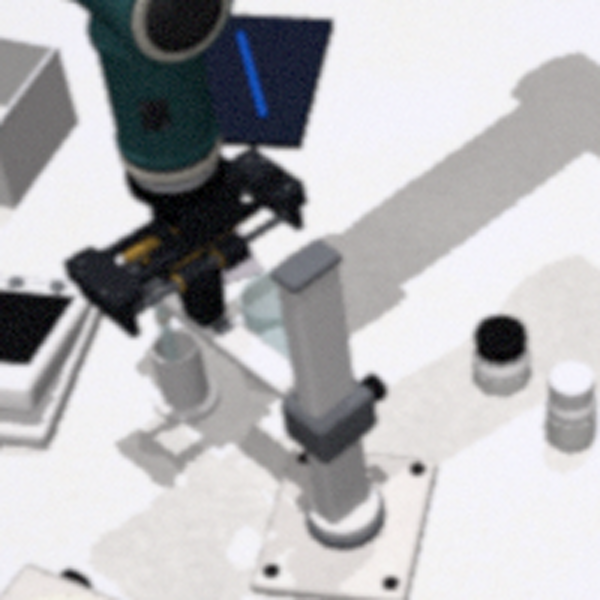

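The electrode stands inside the tube, and the arm stopped at z=0.1633, where the bottom stop is 0.163. I'll withdraw straight up, move clear and verify.

```bash
python3 - <<'E'
from h import *
p=manip.state()["tool_pos"]
manip.move_linear([p[0],p[1],.42],rate=.15)
q=np.array(manip.state()["joint_pos"]); q[0]+=.75; manip.set_joints(q); manip.dwell(.3)
c=cams.capture("top"); u=world(c)[150:290,340:510].reshape(-1,3)
cv2.imwrite("pics/t3.png",cv2.resize(cv2.convertScaleAbs(c["image"][140:290,330:500],alpha=2.2),None,fx=4,fy=4,interpolation=cv2.INTER_CUBIC))
d=u[:,:2]-C; r=np.hypot(*d.T); a=np.degrees(np.arctan2(-d[:,1],-d[:,0])); k=(r>.09)&(r<.18)&(abs(a-68)<8)&(u[:,2]>.12)
print("bar z",np.median(u[k,2]),"ang",a[k].mean())
g=np.linalg.norm(u[:,:2]-[.579,-.319],axis=1)<.05
cl=u[(u[:,2]>.177)&g][:,:2]; print("cap",len(cl),cl.mean(0))
t=u[(u[:,2]>.055)&(u[:,2]<.08)&g][:,:2]; print("rim",len(t),t.min(0),t.max(0))
s=manip.state(); print(s["clock"],s["tool_pos"])
E
```

```text
bar z 0.1627128317051436 ang 68.28481078888173
cap 48 [ 0.57868305 -0.31883353]
rim 58 [ 0.55913894 -0.33487723] [ 0.59140753 -0.29749832]
24.675 [0.61668658 0.22880353 0.41875674]
```

View pics/t3.png

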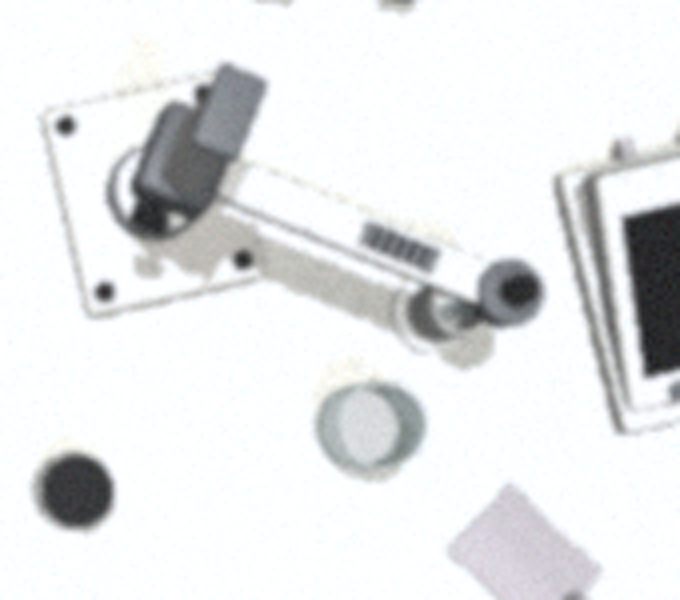

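The bar top is at 0.1627 m, so it is at the bottom stop. The electrode is within about 2 mm of the tube axis, nothing else has moved, and the hand is clear.

```bash
python3 -c "
from h import *
print(order.close_job())"
```

```text
the job is handed in; nothing more can be done
None
```

The electrode stands in its storage tube with the arm at its bottom stop, the hand is clear, no tube or bystander movement showed in the last top view, and the job is handed in (the hand-in call returned no verdict).

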